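Earth the booth bench with the copper C-hook

TASK

Before anyone handles the lamp, the bench has to be earthed: take the copper C-hook with the green grip and thread its curved arm tip-first through the upright brass earth ring, swinging it round along its own curve, until the ring sits around the middle of the curve with the arm running squarely through it. Leave the hook standing upright on the bench, let go, and do not disturb the steel hook with the black grip or the glass lamp.

Things in the scene. Friction and masses are not known exactly. Their poses are not given: they have to be found in the camera images.
- copper_hook: Stands by itself, 0.4 kg. Origin: centre of foot's underside (dark disc, 60 dia, 10 thick), z up. Green grip 26x26 (sides along x, y) on it, top at z=95. Level copper arm, bar 8 thick, centreline at z=36 on a circle of radius 60 about (60,0): leaves grip at (0,0) to -y, middle (60,-60) runs +x, free tip (114,-25). Threads by turning counter-clockwise from above about (60,0). All mm.
- ring_eye (a point): Centre of the brass ring's opening, 36 mm above the bench (arm height of a standing hook). Closed ring, upright, fixed on a yellow plinth (36 along x, 64 along y, 10 mm high). Opening 44 mm, ring bar 8 mm, ring top 66 mm above the bench. Its x axis is level: the opening's axis, along which the arm passes, from either side; y level in the ring's plane; z up.
- steel_hook: Bystander, to be left alone: a loose hook of the same shape, size and frame as the copper one, but with a steel-grey arm and a black grip. The two hooks may stand in either place.
- lamp: Bystander, to be left alone: clear glass short-arc lamp, 310 mm long, lying along its y axis in a padded steel trough (110 mm along x, 360 mm along y, 50 mm high) beyond the ring. Origin: centre of the bulb, 47 mm above the bench.

How it is judged:
By the outcome, as a careful person would: the job done as asked, in the order asked, and still so for the second after the job is handed in, with the robot touching nothing.
It also fails if it takes over 42 s, if anything falls off the work surface, if the arm or the gripper's body presses on something with over 40 N, if the wrist force passes 120 N, or if a joint passes its speed limit or range.

ROBOT

A 6-joint arm with a two-finger parallel gripper is mounted at the origin on the work surface. World frame = base frame: x ahead of the robot, y to its left, z up, the work surface at z = 0. Lengths are in m, angles in rad, forces in N, time in s.
With the tool pointing down it reaches from about 0.375 to 0.975 m from the base axis. Payload 3.8 kg.
Tool frame: the origin (TCP) lies midway between the tips of the shut fingers; the grasp point (between the pads) lies 19 mm behind it; z points along the fingers, y is the line along which they close (so a half turn about z gives the same grasp; the last joint's range is limited). The gripper opens to 85 mm and grips with 20 to 120 N. Pads are 22 mm wide; open, the fingers measure 114 mm over their backs; the gripper's body (76 mm by 85 mm) begins 54 mm behind the grasp point. The pads swing forward as they close: fully open they stand 13 mm farther back than shut.
Start: joints at [-1.266, 0.264, 1.604, -0, 1.274, -0.037], TCP at [0.226, -0.636, 0.231] pointing down, gripper open.
Joint ranges: [-2.63, 2.63], [-0.94, 2.18], [0.31, 2.57], [-1.31, 4.45], [0, 2.66], [-2.55, 2.55]. Speed limits (rad/s): [2.57, 2.57, 3.14, 3.14, 3.14, 3.14].

INTERFACE

Orientations are given as a rotation vector (axis times angle).
In Python, from workcell import bot, imaging gives the robot as it stands.
- The arm moves only by the tool step_arm, never from a script. Its argument "series" is a list of rows, each an object of numbers: "grip": the closure, from -1 (fully open) to 1 (shut); "x", "y", "z": the shift along the tool's x, y, z normalised to -1 to 1, where 1 is 500 mm; "ax", "ay", "az": the turn, a rotation vector about the tool's x, y, z normalised to -1 to 1, where 1 is 30 degrees. A call has 1 to 12 rows; each row is the pose to reach, as a shift and turn from the pose commanded when the call began, along the tool's axes at that moment; what a row does not reach only later rows make up. A row lasts 1/10 s, in which the tool goes at most 50 mm and 8.59 degrees, less where a joint would pass 70% of its speed; a pose out of reach is approached as far as the arm can. A call with a number of a shift or a turn outside -1 to 1 is refused whole. A call with a gripper value outside its range is refused whole. The fingers move at their own pace and stop on an object; "force" is the grip in N (left out, the last holds). Time passes only in rows, so rows that repeat a pose let the fingers close. It gives the time, the measured TCP pose, the force, the opening and the grip force at its end, in the units of the state.
- bot.read_state(): the state, without advancing time (a new reading comes with each control period).
- imaging.read_camera(name): name is "side" or "top" or "wrist"; returns a dict with "img" (480x640x3 uint8, red, green, blue), "fx", "fy", "cx", "cy" (pixels), "R" (3x3) and "t" (3): a world point X has camera coordinates R X + t. Camera axes: x right, y down, z forward; pixel columns grow to the right and rows downward; lengths in m; the calibration is good to about 2 mm. The wrist camera is an equidistant fisheye: a pixel r from the principal point sees the ray r / f radians off the axis. A picture is of the moment at which its call begins. There is no depth.
- bot.finish_job(): hands the job in; it is judged then, once.
The state is a dict: "time": time; "q": joint angles; "joint_vel": joint speeds; "joint_torque": joint torques, N m; "tool_pos": TCP position; "tcp_rot": TCP orientation; "wrist_force": force on the tool from outside, world axes, zero at the start; "torque": the same for the moment, N m; "width": opening from 0.0 (shut) to 1.0 (fully open); "grip_force": force on a finger pad.
Only numpy, scipy, OpenCV 4.12 (cv2) and the standard library are available. Lean on these libraries where they do the work, as an engineer would, in place of code of your own. Each camera call takes 0.05 s, during which the arm holds its last target. There are 200 camera calls.

## Working session

There is one attempt and no reset: what is moved stays moved. The work goes in short steps, Python scripts to look and compute and a tool call to move; the robot and the scene stay as the last step left them, time stands still between calls to the robot, and variables do not carry over. Pictures are saved under pics/ and viewed, at most 10 in all, crops included, and the job is handed in when it is done.

Besides the shell and the picture viewer there is one more tool, called after ">>>" as name(argument=value, ...), one argument or row to a line, values as JSON. step_arm: Moves the arm, as the interface text tells. Scaled input: -1 to 1 covers 500 mm each way for a shift and 30 degrees each way for a turn. Its arguments: {"type":"object","properties":{"series":{"type":"array","items":{"type":"object","properties":{"grip":{"type":"number"},"x":{"type":"number","minimum":-1,"maximum":1},"y":{"type":"number","minimum":-1,"maximum":1},"z":{"type":"number","minimum":-1,"maximum":1},"ax":{"type":"number","minimum":-1,"maximum":1},"ay":{"type":"number","minimum":-1,"maximum":1},"az":{"type":"number","minimum":-1,"maximum":1}}}},"force":{"type":"number"}},"required":["series"]}

```bash
mkdir -p pics; ls
python3 - <<'E'
from workcell import bot, imaging
import cv2
s=bot.read_state();print(s['time'],s['tool_pos'],s['tcp_rot'],s['width'])
for n in("top","side"):
    c=imaging.read_camera(n);cv2.imwrite(f"pics/{n}0.png",c["img"][:,:,::-1]);print(n,c["fx"],c["fy"],c["cx"],c["cy"],c["R"],c["t"])
E
```

```text
pics
0.0 [ 0.22601833 -0.63525907  0.22993188] [-3.09363495e+00 -5.33822660e-01  4.87125517e-04] 0.9999233636608205
top 556.1701797491443 556.1701797491443 323.24093440374565 232.18802747598187 [[-0.02632202 -0.99952427  0.01607414]
 [-0.99260589  0.02422706 -0.11893949]
 [ 0.11849348 -0.01908601 -0.99277138]] [0.02977301 0.64985568 1.117345  ]
side 511.3602654103141 511.3602654103141 318.74820832745525 246.40676288170485 [[-0.90850194 -0.4178724   0.00262486]
 [-0.26706443  0.57577423 -0.77276169]
 [ 0.32140445 -0.7027565  -0.63469086]] [0.60574899 0.19208673 0.68483406]
```

View pics/top0.png

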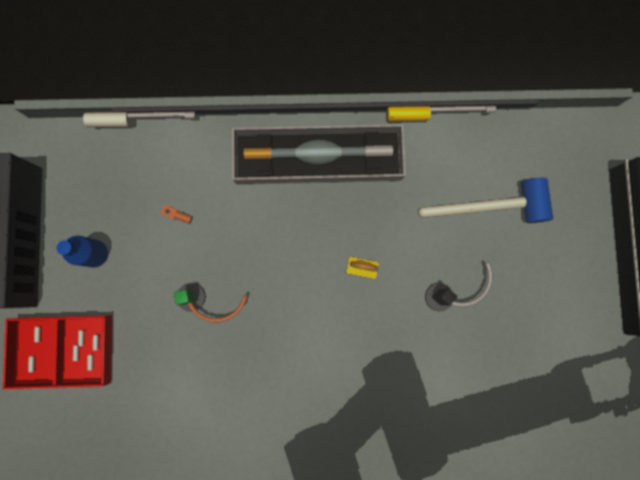

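View pics/side0.png

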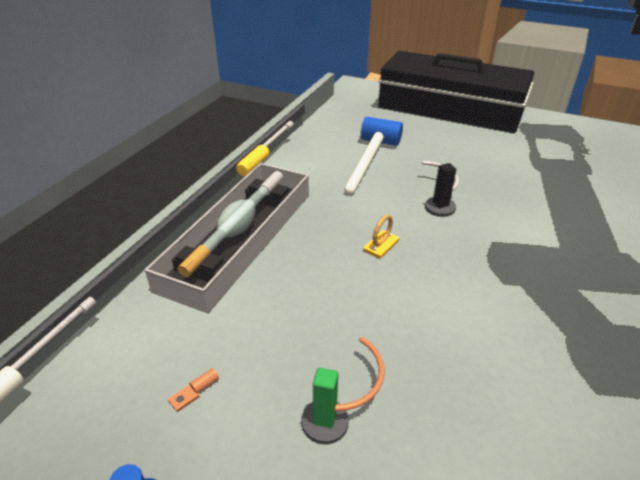

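The top view shows the copper hook at about (190,296) with its tip at (246,294), and the ring and plinth at (363,267). The steel hook is at (440,296) and the lamp at (318,153). The side view agrees: green grip at (326,397), ring at (382,235). Next I'll measure them.

```bash
cat > h.py <<'E'
import numpy as np, cv2
from workcell import bot, imaging
from scipy.optimize import least_squares
def plane(c,uv,z):
    uv=np.asarray(uv,float).reshape(-1,2)
    d=np.c_[(uv[:,0]-c["cx"])/c["fx"],(uv[:,1]-c["cy"])/c["fy"],np.ones(len(uv))]
    if c.get("fish"):
        r=np.hypot(d[:,0],d[:,1])+1e-9; d=np.c_[d[:,:2]/r[:,None]*np.sin(r)[:,None],np.cos(r)]
    R,t=np.array(c["R"]),np.array(c["t"]); o=-R.T@t; w=d@R
    return o+w*((z-o[2])/w[:,2])[:,None]
def mask(c,h0,h1,s=120,v=50,box=None):
    m=cv2.inRange(cv2.cvtColor(c["img"],cv2.COLOR_RGB2HSV),(h0,s,v),(h1,255,255))
    if box: k=np.zeros_like(m);k[box[1]:box[3],box[0]:box[2]]=255;m&=k
    return m
def big(m): return max(cv2.findContours(m,cv2.RETR_EXTERNAL,cv2.CHAIN_APPROX_NONE)[0],key=cv2.contourArea).reshape(-1,2)
def pts(m): return np.argwhere(m)[:,::-1]
def circ(P): return least_squares(lambda p:np.hypot(*(P[:,:2]-p[:2]).T)-p[2],[*P[:,:2].mean(0),.06],loss="soft_l1",f_scale=.003).x
def rect(P):
    (a,b),(w,h),g=cv2.minAreaRect((P[:,:2]*1000).astype(np.float32)); return np.round([a,b,w,h,g],1)
E
python3 - <<'E'
from h import *
c=imaging.read_camera("top")
g=mask(c,45,80,120,40,(160,270,220,320)); hsv=cv2.cvtColor(c["img"],cv2.COLOR_RGB2HSV)
v=hsv[...,2][g>0];print("green n",len(v),np.percentile(v,[5,25,50,75,95]))
top=g&cv2.inRange(hsv[...,2],int(np.percentile(v,95)*.8),255)
print("grip top",rect(plane(c,big(top),.095)),plane(c,pts(top),.095).mean(0))
a=mask(c,3,14,120,60,(185,285,260,330)); P=plane(c,pts(a),.036);k=circ(P);print("arm circ",k,len(P))
an=np.degrees(np.arctan2(P[:,1]-k[1],P[:,0]-k[0]));an=np.sort(an%360);print("ang",an[[0,1,-2,-1]])
y=mask(c,20,34,120,60,(335,250,395,290));print("plinth",rect(plane(c,big(y),.010)))
b=mask(c,8,34,80,40,(335,250,395,290));print("all yellow/brass",rect(plane(c,big(b),.010)))
s=imaging.read_camera("side")
y=mask(s,20,34,150,60,(350,200,410,270));print("side plinth",rect(plane(s,big(y),.010)))
g=mask(s,45,80,120,40,(290,350,360,450));h=cv2.cvtColor(s["img"],cv2.COLOR_RGB2HSV)[...,2];v=h[g>0]
print(np.percentile(v,[5,25,50,75,95]));t=g&cv2.inRange(h,int(np.percentile(v,95)*.85),255);print("side grip top",rect(plane(s,big(t),.095)))
E
```

```text
green n 160 [ 87.7  123.   134.   139.   147.05]
grip top [524.1 294.1  22.1  22.1   9.9] [0.52399121 0.29433824 0.095     ]
arm circ [0.5367806  0.23616435 0.06023499] 253
ang [114.43506164 115.30132134 256.79161299 257.17084111]
plinth [577.2 -67.5  64.6  36.6  77.2]
all yellow/brass [577.  -67.6  66.3  38.7  77.2]
side plinth [574.1 -63.7  66.4  35.9  78.1]
[ 90.  93.  95. 188. 202.]
side grip top [522.5 296.3  23.3  22.8  11.1]
```

>>> step_arm(
  series=[
    {"x": 0.59, "y": -0.78, "z": 0, "grip": -1},
    {"x": 0.59, "y": -0.78},
    {"x": 0.59, "y": -0.78},
    {"x": 0.59, "y": -0.78},
    {"x": 0.59, "y": -0.78},
    {"x": 0.59, "y": -0.78},
    {"x": 0.59, "y": -0.78},
    {"x": 0.59, "y": -0.78},
    {"x": 0.59, "y": -0.78},
    {"x": 0.59, "y": -0.78},
    {"x": 0.59, "y": -0.78},
    {"x": 0.59, "y": -0.78},
  ],
)

```text
validation failed for argument at $.se...
```

>>> step_arm(
  series=[
    {"x": 0.59, "y": -0.78, "az": 0.27},
    {"x": 0.59, "y": -0.78, "az": 0.27},
    {"x": 0.59, "y": -0.78, "az": 0.27},
    {"x": 0.59, "y": -0.78, "az": 0.27},
    {"x": 0.59, "y": -0.78, "az": 0.27},
    {"x": 0.59, "y": -0.78, "az": 0.27},
    {"x": 0.59, "y": -0.78, "az": 0.27},
    {"x": 0.59, "y": -0.78, "az": 0.27},
    {"x": 0.59, "y": -0.78, "az": 0.27},
    {"x": 0.59, "y": -0.78, "az": 0.27},
    {"x": 0.59, "y": -0.78, "az": 0.27},
    {"x": 0.59, "y": -0.78, "az": 0.27},
  ],
)

```text
validation failed for argument at $.se...
```

Run:
```python
from h import *
s=bot.read_state();print(s['time'],s['tool_pos'],s['tcp_rot'],s['q'])
R=cv2.Rodrigues(np.array(s['tcp_rot']))[0];print(R)
c=imaging.read_camera("wrist");cv2.imwrite("pics/w1.png",c["img"][:,:,::-1]);print(c["fx"],c["fy"],c["cx"],c["cy"],c["R"],c["t"])
```

```text
0.2 [ 0.22611883 -0.63550141  0.23040894] [-3.09440143e+00 -5.34087675e-01  3.42376339e-04] [-1.26586406e+00  2.64476640e-01  1.60489148e+00 -2.50367495e-05
  1.27367897e+00 -3.68886864e-02]
[[ 9.42143382e-01  3.35209838e-01 -4.59499418e-04]
 [ 3.35210152e-01 -9.42142372e-01  1.38015419e-03]
 [ 2.97273917e-05 -1.45433201e-03 -9.99998942e-01]]
371.64829954431775 371.64829954431775 317.4802469707726 234.42195098516248 [[ 0.33368288 -0.94268345 -0.0019128 ]
 [-0.90673938 -0.32151337  0.27286051]
 [-0.25783608 -0.08931447 -0.9620517 ]] [-0.67218361 -0.03403562  0.37930059]
```

View pics/w1.png

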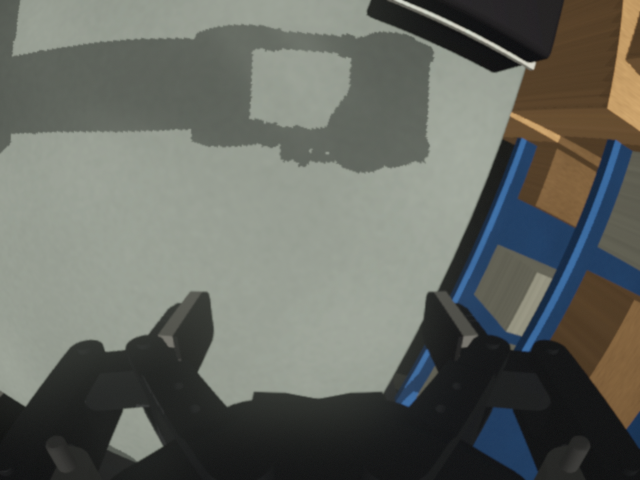

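The call was refused, so the arm hasn't moved. The wrist view shows bare bench, the arm's shadow and the fingers at (190,330) and (450,330). I'll give every field in each row.

>>> step_arm(
  series=[
    {"x": 0.59, "y": -0.78, "z": 0, "ax": 0, "ay": 0, "az": 0, "grip": -1},
    {"x": 0.59, "y": -0.78, "z": 0, "ax": 0, "ay": 0, "az": 0, "grip": -1},
    {"x": 0.59, "y": -0.78, "z": 0, "ax": 0, "ay": 0, "az": 0, "grip": -1},
    {"x": 0.59, "y": -0.78, "z": 0, "ax": 0, "ay": 0, "az": 0, "grip": -1},
    {"x": 0.59, "y": -0.78, "z": 0, "ax": 0, "ay": 0, "az": 0, "grip": -1},
    {"x": 0.59, "y": -0.78, "z": 0, "ax": 0, "ay": 0, "az": 0, "grip": -1},
    {"x": 0.59, "y": -0.78, "z": 0, "ax": 0, "ay": 0, "az": 0, "grip": -1},
    {"x": 0.59, "y": -0.78, "z": 0, "ax": 0, "ay": 0, "az": 0, "grip": -1},
    {"x": 0.59, "y": -0.78, "z": 0, "ax": 0, "ay": 0, "az": 0, "grip": -1},
    {"x": 0.59, "y": -0.78, "z": 0, "ax": 0, "ay": 0, "az": 0, "grip": -1},
    {"x": 0.59, "y": -0.78, "z": 0, "ax": 0, "ay": 0, "az": 0, "grip": -1},
    {"x": 0.59, "y": -0.78, "z": 0, "ax": 0, "ay": 0, "az": 0, "grip": -1},
  ],
)

```text
time: 1.45
tool_pos: [0.3736, -0.169, 0.2314]
tcp_rot: [3.094, 0.539, 0.0]
wrist_force: [-0.5, -1.1, 0.2]
width: 1.0
grip_force: 0.0
```

>>> step_arm(
  series=[
    {"x": 0.59, "y": -0.78, "z": 0, "ax": 0, "ay": 0, "az": 0.27, "grip": -1},
    {"x": 0.59, "y": -0.78, "z": 0, "ax": 0, "ay": 0, "az": 0.27, "grip": -1},
    {"x": 0.59, "y": -0.78, "z": 0, "ax": 0, "ay": 0, "az": 0.27, "grip": -1},
    {"x": 0.59, "y": -0.78, "z": 0, "ax": 0, "ay": 0, "az": 0.27, "grip": -1},
    {"x": 0.59, "y": -0.78, "z": 0, "ax": 0, "ay": 0, "az": 0.27, "grip": -1},
    {"x": 0.59, "y": -0.78, "z": 0, "ax": 0, "ay": 0, "az": 0.27, "grip": -1},
    {"x": 0.59, "y": -0.78, "z": 0, "ax": 0, "ay": 0, "az": 0.27, "grip": -1},
    {"x": 0.59, "y": -0.78, "z": 0, "ax": 0, "ay": 0, "az": 0.27, "grip": -1},
    {"x": 0.59, "y": -0.78, "z": 0, "ax": 0, "ay": 0, "az": 0.27, "grip": -1},
    {"x": 0.59, "y": -0.78, "z": 0, "ax": 0, "ay": 0, "az": 0.27, "grip": -1},
    {"x": 0.59, "y": -0.78, "z": 0, "ax": 0, "ay": 0, "az": 0.27, "grip": -1},
    {"x": 0.59, "y": -0.78, "z": 0, "ax": 0, "ay": 0, "az": 0.27, "grip": -1},
  ],
)

```text
time: 2.65
tool_pos: [0.5216, 0.2959, 0.2303]
tcp_rot: [3.124, 0.314, -0.002]
wrist_force: [-0.0, -0.4, -0.1]
width: 0.997
grip_force: 0.0
```

Run:
```python
from h import *
s=bot.read_state();print(s['time'],s['tool_pos'],s['q'],s['joint_vel'].max() if hasattr(s['joint_vel'],'max') else s['joint_vel'])
R=cv2.Rodrigues(np.array(s['tcp_rot']))[0];print(np.degrees(np.arctan2(R[1,0],R[0,0])))
c=imaging.read_camera("wrist");c["fish"]=1;cv2.imwrite("pics/w2.png",c["img"][:,:,::-1])
g=mask(c,45,80,120,40);v=cv2.cvtColor(c["img"],cv2.COLOR_RGB2HSV)[...,2];print(np.percentile(v[g>0],[5,25,50,75,95]))
t=g&cv2.inRange(v,int(np.percentile(v[g>0],95)*.85),255);print("grip",rect(plane(c,big(t),.095)))
```

```text
2.65 [0.52161424 0.29588177 0.23029538] [ 4.74909694e-01  1.24560267e-01  1.77071232e+00 -8.32843078e-04
  1.24814518e+00  1.84568033e+00] 0.03168465127694181
11.475744216552801
[130. 146. 163. 174. 178.]
grip [523.7 294.9  22.4  17.5  12. ]
```

View pics/w2.png

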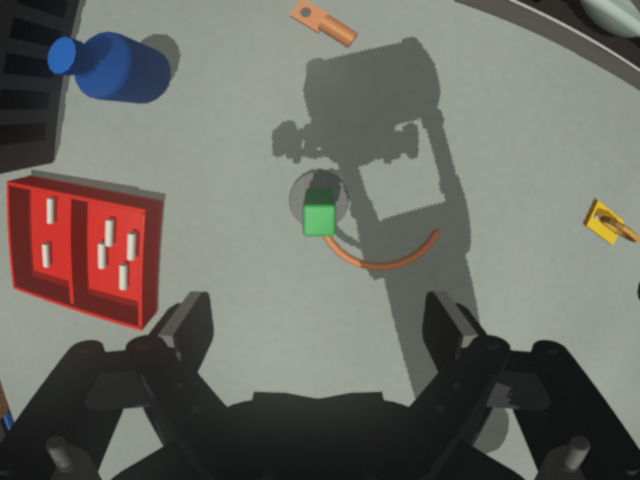

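The wrist view shows the grip top at (319,220), almost under the tool and squared to it (12.0° against the tool's 11.5°). The ring is at (610,222). I'll descend and grip.

>>> step_arm(
  series=[
    {"x": 0.004, "y": 0.002, "z": 0.2, "ax": 0, "ay": 0, "az": 0, "grip": -1},
    {"x": 0.004, "y": 0.002, "z": 0.2, "ax": 0, "ay": 0, "az": 0, "grip": -1},
    {"x": 0.004, "y": 0.002, "z": 0.28, "ax": 0, "ay": 0, "az": 0, "grip": -1},
    {"x": 0.004, "y": 0.002, "z": 0.32, "ax": 0, "ay": 0, "az": 0, "grip": -1},
    {"x": 0.004, "y": 0.002, "z": 0.35, "ax": 0, "ay": 0, "az": 0, "grip": -1},
    {"x": 0.004, "y": 0.002, "z": 0.35, "ax": 0, "ay": 0, "az": 0, "grip": -1},
    {"x": 0.004, "y": 0.002, "z": 0.35, "ax": 0, "ay": 0, "az": 0, "grip": -1},
  ],
)

```text
time: 3.4
tool_pos: [0.5239, 0.2955, 0.0575]
tcp_rot: [-3.126, -0.312, -0.002]
wrist_force: [1.3, 0.1, 0.1]
width: 1.003
grip_force: 0.0
```

>>> step_arm(
  force=50,
  series=[
    {"x": 0, "y": 0, "z": 0, "ax": 0, "ay": 0, "az": 0, "grip": 0},
    {"x": 0, "y": 0, "z": 0, "ax": 0, "ay": 0, "az": 0, "grip": 0.2},
    {"x": 0, "y": 0, "z": 0, "ax": 0, "ay": 0, "az": 0, "grip": 0.4},
    {"x": 0, "y": 0, "z": 0, "ax": 0, "ay": 0, "az": 0, "grip": 0.6},
    {"x": 0, "y": 0, "z": 0, "ax": 0, "ay": 0, "az": 0, "grip": 1},
    {"x": 0, "y": 0, "z": 0, "ax": 0, "ay": 0, "az": 0, "grip": 1},
    {"x": 0, "y": 0, "z": 0, "ax": 0, "ay": 0, "az": 0, "grip": 1},
    {"x": 0, "y": 0, "z": 0, "ax": 0, "ay": 0, "az": 0, "grip": 1},
  ],
)

```text
time: 4.2
tool_pos: [0.5233, 0.2962, 0.057]
tcp_rot: [-3.126, -0.314, -0.001]
wrist_force: [-0.6, -1.9, 4.9]
width: 0.297
grip_force: 52.8
```

>>> step_arm(
  series=[
    {"x": 0, "y": 0, "z": -0.016, "ax": 0, "ay": 0, "az": 0, "grip": 1},
    {"x": 0.002, "y": 0.02, "z": -0.016, "ax": 0, "ay": 0, "az": 0.03, "grip": 1},
    {"x": 0.006, "y": 0.07, "z": -0.016, "ax": 0, "ay": 0, "az": 0.1, "grip": 1},
    {"x": 0.012, "y": 0.13, "z": -0.016, "ax": 0, "ay": 0, "az": 0.2, "grip": 1},
    {"x": 0.018, "y": 0.2, "z": -0.016, "ax": 0, "ay": 0, "az": 0.3, "grip": 1},
    {"x": 0.025, "y": 0.27, "z": -0.016, "ax": 0, "ay": 0, "az": 0.42, "grip": 1},
    {"x": 0.032, "y": 0.34, "z": -0.016, "ax": 0, "ay": 0, "az": 0.54, "grip": 1},
    {"x": 0.038, "y": 0.41, "z": -0.016, "ax": 0, "ay": 0, "az": 0.62, "grip": 1},
    {"x": 0.043, "y": 0.46, "z": -0.016, "ax": 0, "ay": 0, "az": 0.65, "grip": 1},
    {"x": 0.046, "y": 0.49, "z": -0.016, "ax": 0, "ay": 0, "az": 0.65, "grip": 1},
    {"x": 0.047, "y": 0.508, "z": -0.016, "ax": 0, "ay": 0, "az": 0.65, "grip": 1},
    {"x": 0.047, "y": 0.508, "z": -0.016, "ax": 0, "ay": 0, "az": 0.65, "grip": 1},
  ],
)

```text
time: 5.4
tool_pos: [0.5962, 0.0511, 0.0639]
tcp_rot: [-3.134, 0.221, 0.001]
wrist_force: [0.2, 1.4, -4.6]
width: 0.296
grip_force: 51.8
```

Run:
```python
from h import *
s=bot.read_state();print(s['time'],s['tool_pos'],s['q'],s['wrist_force'],s['grip_force'])
R=cv2.Rodrigues(np.array(s['tcp_rot']))[0];print(np.degrees(np.arctan2(R[1,0],R[0,0])),R[:,2])
c=imaging.read_camera("wrist");c["fish"]=1;cv2.imwrite("pics/w3.png",c["img"][:,:,::-1])
t=imaging.read_camera("top");cv2.imwrite("pics/t3.png",cv2.resize(t["img"][180:380,220:480,::-1],None,fx=3,fy=3))
y=mask(c,20,34,150,60);print("plinth w",rect(plane(c,big(y),.010)))
```

```text
5.4 [0.59623804 0.05113105 0.06385176] [4.38485507e-02 2.77029309e-01 1.91944234e+00 1.63516060e-04
 9.45837287e-01 1.75567161e+00] [ 0.18302039  1.39033887 -4.61943335] 51.81852400302887
-8.085720758616459 [-7.21402518e-04  1.01084254e-04 -9.99999735e-01]
plinth w [577.2 -63.6  66.2  36.5  77.3]
```

View pics/w3.png

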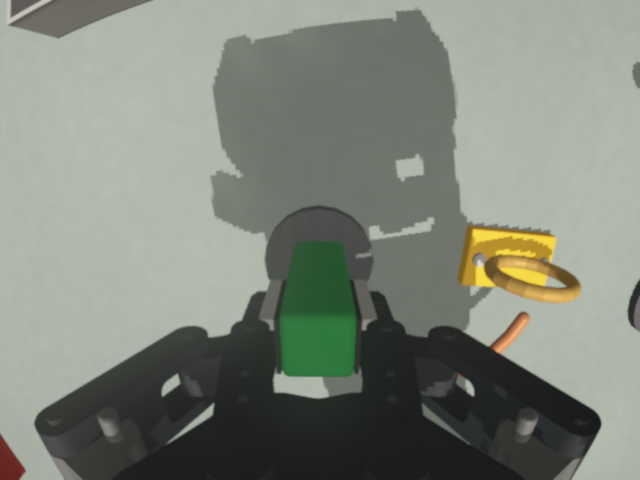

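View pics/t3.png

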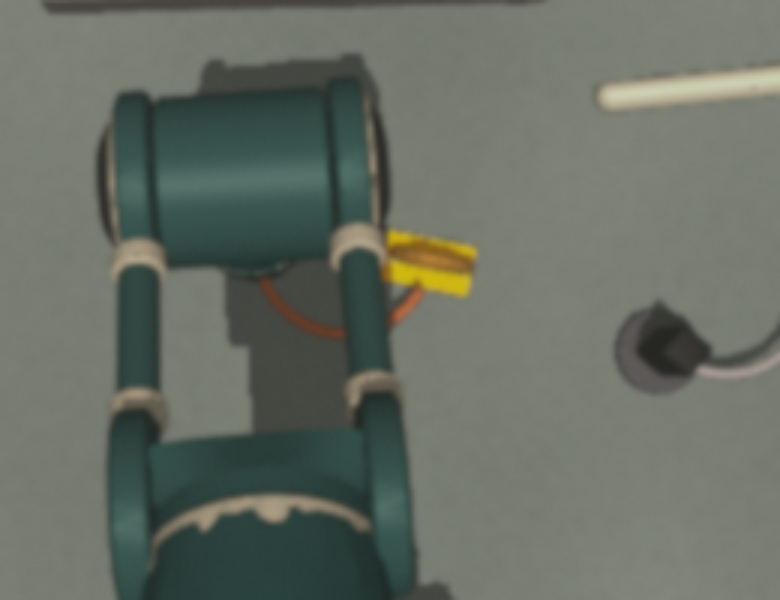

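The wrist view shows the tip at (525,317), just in front of the ring at (532,280), with the plinth at (508,257). The top crop shows the same. I'll check the arm's circle in both views.

Run:
```python
from h import *
s=bot.read_state();R=cv2.Rodrigues(np.array(s['tcp_rot']))[0];p=np.array(s['tool_pos']);hx=R[:2,1];hy=R[:2,0]
C=p[:2]+.06*hx;tip=p[:2]+.114*hx-.025*hy;print("expected C",C,"tip",tip)
c=imaging.read_camera("wrist");c["fish"]=1
a=mask(c,3,14,110,50,(480,305,540,380));P=plane(c,pts(a),.043);d=P[:,:2]-C
print("wrist r",np.hypot(*d.T).mean(),"maxproj",P[np.argmax(d@hx*0+np.arctan2(d@hy,d@hx))])
t=imaging.read_camera("top");a=mask(t,3,14,110,50,(295,265,370,300));P=plane(t,pts(a),.043);d=P[:,:2]-C;r=np.hypot(*d.T);an=np.degrees(np.arctan2(d@hy,d@hx))
print("top fit",circ(P),r.mean(),len(P));
for lo in range(-160,-10,25):
    k=(an>lo)&(an<=lo+25);print(lo,k.sum(),r[k].mean() if k.any() else 0)
y=mask(t,20,34,120,60,(345,250,395,290));print("ylw",rect(plane(t,big(y),.01)))
```

```text
expected C [ 0.58757953 -0.00682087] tip [ 0.55530254 -0.05681282]
wrist r 0.05972089283965448 maxproj [ 0.55689704 -0.05696062  0.043     ]
top fit [ 0.58811566 -0.00646832  0.0593453 ] 0.058983696792802166 161
-160 26 0.059283594187772036
-135 41 0.0592275285827124
-110 39 0.05890653134796948
-85 0 0
-60 32 0.05871049375199654
-35 23 0.05872098001013782
ylw [567.4 -67.   61.2  18.4  78.2]
```

Everything agrees within 2 mm. I'll swing about the circle's centre with a 2 mm correction, in three calls of 28.5°.

>>> step_arm(
  series=[
    {"x": 0.004, "y": -0.0025, "z": 0.006, "ax": 0, "ay": 0, "az": 0, "grip": 1},
    {"x": -0.006, "y": -0.002, "z": 0.006, "ax": 0, "ay": 0, "az": -0.158, "grip": 1},
    {"x": -0.016, "y": -0.001, "z": 0.006, "ax": 0, "ay": 0, "az": -0.317, "grip": 1},
    {"x": -0.0255, "y": 0.001, "z": 0.006, "ax": 0, "ay": 0, "az": -0.475, "grip": 1},
    {"x": -0.035, "y": 0.004, "z": 0.006, "ax": 0, "ay": 0, "az": -0.633, "grip": 1},
    {"x": -0.0445, "y": 0.0077, "z": 0.006, "ax": 0, "ay": 0, "az": -0.792, "grip": 1},
    {"x": -0.0535, "y": 0.012, "z": 0.006, "ax": 0, "ay": 0, "az": -0.95, "grip": 1},
    {"x": -0.0535, "y": 0.012, "z": 0.006, "ax": 0, "ay": 0, "az": -0.95, "grip": 1},
    {"x": -0.0535, "y": 0.012, "z": 0.006, "ax": 0, "ay": 0, "az": -0.95, "grip": 1},
  ],
)

```text
time: 6.5
tool_pos: [0.5692, 0.0503, 0.0613]
tcp_rot: [-3.092, -0.557, -0.0]
wrist_force: [0.4, -0.4, -4.3]
width: 0.292
grip_force: 51.7
```

Run:
```python
from h import *
s=bot.read_state();R=cv2.Rodrigues(np.array(s['tcp_rot']))[0];p=np.array(s['tool_pos']);hx=R[:2,1]
print(p,np.degrees(np.arctan2(R[1,0],R[0,0])),"C",p[:2]+.06*hx,s['wrist_force'],s['torque'])
c=imaging.read_camera("wrist");cv2.imwrite("pics/w4.png",c["img"][:,:,::-1])
```

```text
[0.56920441 0.05025063 0.06126509] 20.411519173098526 C [ 0.59013004 -0.00598208] [ 0.35481544 -0.39646294 -4.26151585] [0.0804904  0.00446134 0.03429675]
```

View pics/w4.png

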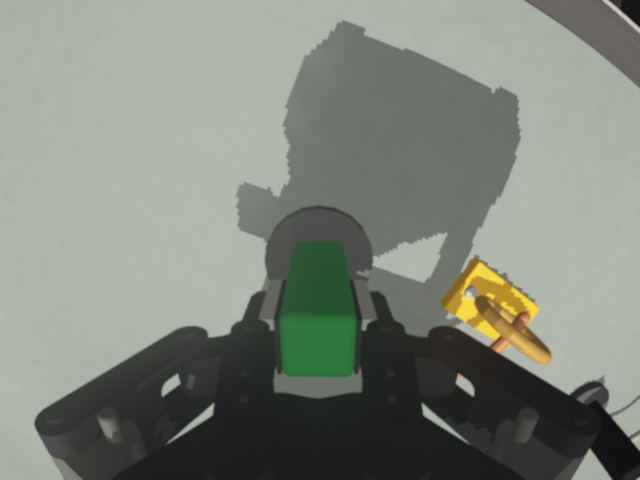

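The tip is through the ring at (522,320), roughly centred, with no contact force. I'll continue.

>>> step_arm(
  series=[
    {"x": -0.0099, "y": 0.0004, "z": 0, "ax": 0, "ay": 0, "az": -0.158, "grip": 1},
    {"x": -0.0198, "y": 0.0016, "z": 0, "ax": 0, "ay": 0, "az": -0.317, "grip": 1},
    {"x": -0.0295, "y": 0.0037, "z": 0, "ax": 0, "ay": 0, "az": -0.475, "grip": 1},
    {"x": -0.0391, "y": 0.0065, "z": 0, "ax": 0, "ay": 0, "az": -0.633, "grip": 1},
    {"x": -0.0483, "y": 0.0102, "z": 0, "ax": 0, "ay": 0, "az": -0.792, "grip": 1},
    {"x": -0.0573, "y": 0.0145, "z": 0, "ax": 0, "ay": 0, "az": -0.95, "grip": 1},
    {"x": -0.0573, "y": 0.0145, "z": 0, "ax": 0, "ay": 0, "az": -0.95, "grip": 1},
  ],
)

```text
time: 7.25
tool_pos: [0.5447, 0.0327, 0.0612]
tcp_rot: [-2.86, -1.301, 0.0]
wrist_force: [-0.0, -0.0, -4.3]
width: 0.298
grip_force: 51.7
```

>>> step_arm(
  series=[
    {"x": -0.0099, "y": 0.0004, "z": 0, "ax": 0, "ay": 0, "az": -0.158, "grip": 1},
    {"x": -0.0198, "y": 0.0016, "z": 0, "ax": 0, "ay": 0, "az": -0.317, "grip": 1},
    {"x": -0.0295, "y": 0.0037, "z": 0, "ax": 0, "ay": 0, "az": -0.475, "grip": 1},
    {"x": -0.0391, "y": 0.0065, "z": 0, "ax": 0, "ay": 0, "az": -0.633, "grip": 1},
    {"x": -0.0483, "y": 0.0102, "z": 0, "ax": 0, "ay": 0, "az": -0.792, "grip": 1},
    {"x": -0.0573, "y": 0.0145, "z": 0, "ax": 0, "ay": 0, "az": -0.95, "grip": 1},
    {"x": -0.0573, "y": 0.0145, "z": 0, "ax": 0, "ay": 0, "az": -0.95, "grip": 1},
    {"x": -0.0573, "y": 0.0145, "z": 0, "ax": 0, "ay": 0, "az": -0.95, "grip": 1},
  ],
)

```text
time: 8.05
tool_pos: [0.5319, 0.0067, 0.0614]
tcp_rot: [2.454, 1.961, 0.001]
wrist_force: [0.1, -0.5, -3.5]
width: 0.3
grip_force: 51.7
```

Run:
```python
from h import *
s=bot.read_state();R=cv2.Rodrigues(np.array(s['tcp_rot']))[0];p=np.array(s['tool_pos']);hx=R[:2,1];hy=R[:2,0]
C=p[:2]+.06*hx
print(p,np.degrees(np.arctan2(R[1,0],R[0,0])),"C",C,"mid",C-.06*hy,R[:,2],s['wrist_force'],s['torque'])
c=imaging.read_camera("side");cv2.imwrite("pics/s5.png",cv2.resize(c["img"][180:300,320:480,::-1],None,fx=4,fy=4))
```

```text
[0.53187132 0.00666852 0.06137543] 77.27018747810088 C [ 0.59039652 -0.00655271] mid [ 0.5771753  -0.06507791] [ 4.16655547e-04  2.13424700e-04 -9.99999890e-01] [ 0.09620029 -0.50138292 -3.46097892] [0.07323953 0.01684124 0.03202291]
```

View pics/s5.png

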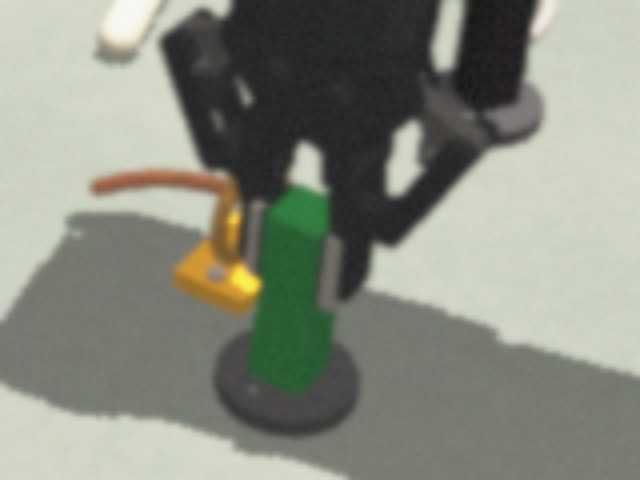

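The side view shows the arm through the ring at about crop (225,190), with the foot just off the bench. I'll lower about 4.5 mm, release and rise.

>>> step_arm(
  series=[
    {"x": 0, "y": 0, "z": 0.003, "ax": 0, "ay": 0, "az": 0, "grip": 1},
    {"x": 0, "y": 0, "z": 0.006, "ax": 0, "ay": 0, "az": 0, "grip": 1},
    {"x": 0, "y": 0, "z": 0.008, "ax": 0, "ay": 0, "az": 0, "grip": 1},
    {"x": 0, "y": 0, "z": 0.009, "ax": 0, "ay": 0, "az": 0, "grip": 1},
    {"x": 0, "y": 0, "z": 0.009, "ax": 0, "ay": 0, "az": 0, "grip": 1},
    {"x": 0, "y": 0, "z": 0.009, "ax": 0, "ay": 0, "az": 0, "grip": 1},
  ],
)

```text
time: 8.7
tool_pos: [0.5315, 0.0066, 0.057]
tcp_rot: [-2.45, -1.966, -0.0]
wrist_force: [-1.5, 1.3, -0.6]
width: 0.297
grip_force: 52.1
```

>>> step_arm(
  force=20,
  series=[
    {"x": 0, "y": 0, "z": 0.01, "ax": 0, "ay": 0, "az": 0, "grip": 1},
    {"x": 0, "y": 0, "z": 0.01, "ax": 0, "ay": 0, "az": 0, "grip": 0.35},
    {"x": 0, "y": 0, "z": 0.01, "ax": 0, "ay": 0, "az": 0, "grip": 0.2},
    {"x": 0, "y": 0, "z": 0.01, "ax": 0, "ay": 0, "az": 0, "grip": 0},
    {"x": 0, "y": 0, "z": 0.01, "ax": 0, "ay": 0, "az": 0, "grip": -0.2},
    {"x": 0, "y": 0, "z": 0.01, "ax": 0, "ay": 0, "az": 0, "grip": -0.4},
    {"x": 0, "y": 0, "z": 0.01, "ax": 0, "ay": 0, "az": 0, "grip": -0.4},
    {"x": 0, "y": 0, "z": 0.01, "ax": 0, "ay": 0, "az": 0, "grip": -0.4},
  ],
)

```text
time: 9.5
tool_pos: [0.5314, 0.0065, 0.0516]
tcp_rot: [-2.45, -1.966, 0.0]
wrist_force: [-1.5, -0.7, 0.0]
width: 0.697
grip_force: 0.0
```

>>> step_arm(
  series=[
    {"x": 0, "y": 0, "z": -0.02, "ax": 0, "ay": 0, "az": 0, "grip": -0.4},
    {"x": 0, "y": 0, "z": -0.06, "ax": 0, "ay": 0, "az": 0, "grip": -0.4},
    {"x": 0, "y": 0, "z": -0.12, "ax": 0, "ay": 0, "az": 0, "grip": -0.4},
    {"x": 0, "y": 0, "z": -0.2, "ax": 0, "ay": 0, "az": 0, "grip": -0.4},
    {"x": 0, "y": 0, "z": -0.28, "ax": 0, "ay": 0, "az": 0, "grip": -0.4},
    {"x": 0, "y": 0, "z": -0.34, "ax": 0, "ay": 0, "az": 0, "grip": -0.4},
    {"x": 0, "y": 0, "z": -0.34, "ax": 0, "ay": 0, "az": 0, "grip": -0.4},
    {"x": 0, "y": 0, "z": -0.34, "ax": 0, "ay": 0, "az": 0, "grip": -0.4},
  ],
)

```text
time: 10.3
tool_pos: [0.5321, 0.0065, 0.2234]
tcp_rot: [2.449, 1.965, 0.004]
wrist_force: [-0.7, 0.2, -1.4]
width: 0.703
grip_force: 0.0
```

Run:
```python
from h import *
s=bot.read_state();print(s['time'],s['tool_pos'],s['wrist_force'])
c=imaging.read_camera("wrist");c["fish"]=1;cv2.imwrite("pics/w6.png",c["img"][:,:,::-1])
g=mask(c,45,80,120,40);v=cv2.cvtColor(c["img"],cv2.COLOR_RGB2HSV)[...,2]
t=g&cv2.inRange(v,int(np.percentile(v[g>0],95)*.85),255);print("grip",rect(plane(c,big(t),.095)))
y=mask(c,20,34,150,60);print("plinth",rect(plane(c,big(y),.010)))
k=circ(plane(c,pts(mask(c,3,14,110,50)),.036));print(k)
c=imaging.read_camera("side");cv2.imwrite("pics/s6.png",cv2.resize(c["img"][180:300,320:480,::-1],None,fx=4,fy=4))
```

```text
10.3 [0.53212792 0.00645101 0.22341145] [-0.7357501   0.16658633 -1.41284395]
grip [529.5  20.1   2.3   5.2  77.3]
plinth [ 935.3 -200.6  119.2   49.3   89.4]
[ 0.58941158 -0.00395541  0.06035925]
```

View pics/w6.png

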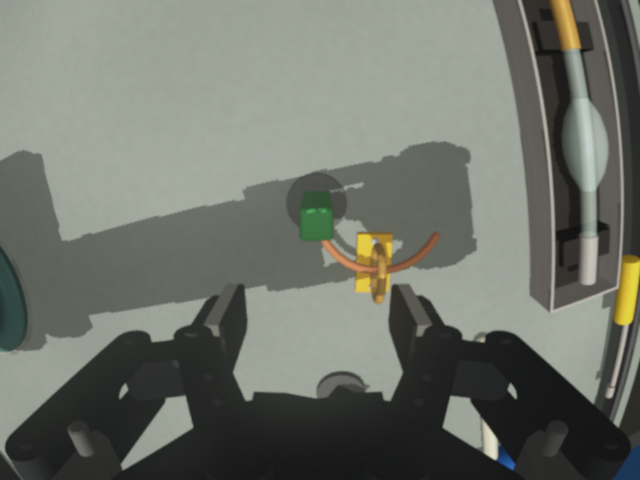

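View pics/s6.png

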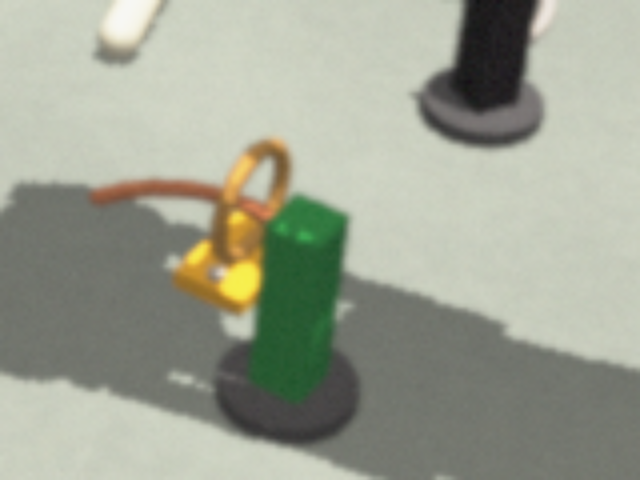

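The wrist view shows the ring (378,268) around the middle of the copper arc, square to it, with the grip top at (317,222) clear of the open fingers. The side crop shows the hook standing upright and the steel hook undisturbed. I'll hand in.

```bash
python3 -c "
from workcell import bot
print(bot.finish_job())"
```

```text
the job is handed in; nothing more can be done
None
```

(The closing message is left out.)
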